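Register a heating block and hold a surface probe on its spot

ROBOT

A 6-joint arm with a two-finger parallel gripper is mounted at the origin on the work surface. World frame = base frame: x ahead of the robot, y to its left, z up, the work surface at z = 0. Lengths are in m, angles in rad, forces in N, time in s.
With the tool pointing down it reaches from about 0.25 to 0.725 m from the base axis. Payload 4 kg.
Tool frame: the origin (TCP) lies at the very end of the fingers, on their centre line; the grasp point (between the pads) lies 19 mm behind it; z points along the fingers, y is the line along which they close (so a half turn about z gives the same grasp; the last joint's range is limited). The gripper opens to 85 mm and grips with 20 to 120 N. Pads are 22 mm wide; open, the fingers measure 114 mm over their backs; the gripper's body (76 mm by 85 mm) begins 54 mm behind the grasp point. The pads swing forward as they close: fully open they stand 13 mm farther back than shut.
Start: joints at [1.313, 0.241, 0.005, 1.335, 0, 1.571], TCP at [0.127, 0.483, 0.231] pointing down, gripper open.
Joint ranges: [-2.72, 2.72], [-1.05, 1.87], [-1.09, 1.28], [-1.99, 2.15], [-1.42, 1.44], [-3.14, 3.14]. Speed limits (rad/s): [2.79, 2.79, 3.14, 3.14, 3.14, 3.14].

INTERFACE

Orientations are given as a unit quaternion [x, y, z, w].
In Python, from workcell import monitor, viewer, job gives the robot as it stands.
- The arm moves only by the tool arm_command, never from a script. Its argument "increments" is a list of rows, each an object of numbers: "dx", "dy", "dz": the shift along the tool's x, y, z in cm; "wx", "wy", "wz": the turn, a rotation vector about the tool's x, y, z in rad; "grip": the finger opening in cm, from 0 to 8.54. In form: [{"dx": .., "dy": .., "dz": .., "wx": .., "wy": .., "wz": .., "grip": ..}, ...]. A call has 1 to 10 rows; each row is the pose to reach, as a shift and turn from the pose commanded when the call began, along the tool's axes at that moment; what a row does not reach only later rows make up. A row lasts 1/10 s, in which the tool goes at most 50 mm and 8.59 degrees, less where a joint would pass 70% of its speed; a pose out of reach is approached as far as the arm can. A call with a gripper value outside its range is refused whole. The fingers move at their own pace and stop on an object; the grip force is fixed at half the most. Time passes only in rows, so rows that repeat a pose let the fingers close. It gives the time, the measured TCP pose, the force, the opening and the grip force at its end, in the units of the state.
- monitor.get_obs(): the state, without advancing time (a new reading comes with each control period).
- viewer.camera(name): name is "side" or "top"; returns (picture, depth): 480x640x3 uint8, red, green, blue; 480x640 float32, m along the optical axis (not along the pixel's ray), 0 where there is no reading.
- viewer.get_calibration(name): a dict with "fovy" (degrees; the focal length in pixels is half the picture's height over the tangent of half this angle, whatever the lens; pixels are square), "cx", "cy" (the principal point, pixels), "view" (4x4, takes a point from world to camera coordinates). Camera axes: x right, y up, looking along -z (the intrinsics and any distortion apply to the point x, -y, -z); pixel columns grow to the right and rows downward; lengths in m; the calibration is good to about 2 mm. A picture is of the moment at which its call begins. get_calibration takes no time and is no camera call.
- job.job_done(): hands the job in; it is judged then, once.
The state is a dict: "clock": time; "joint_pos": joint angles; "joint_vel": joint speeds; "tau": joint torques, N m; "eef_pos": TCP position; "tool_rot": TCP orientation; "ft_force": force on the tool from outside, world axes, zero at the start; "ft_torque": the same for the moment, N m; "grip_width": finger opening in m; "grasp_force": force on a finger pad.
Only numpy, scipy, OpenCV 4.12 (cv2) and the standard library are available. Lean on these libraries where they do the work, as an engineer would, in place of code of your own. Each camera call takes 0.05 s, during which the arm holds its last target. There are 200 camera calls.

TASK

First push the loose aluminium block on the grey jig fully against both blue stops, so that it lies flat and square to them. Then take the black spring-tipped surface probe out of its white stand by the handle and hold it on the red spot in the middle of the block's sloping face, square to that face, pressed gently so that its spring tip is pushed in about half-way and never to the end of its travel. Finish holding it there, with the block still against both stops and your fingers on the probe only; leave the other things on the bench where they are.

Things in the scene. Friction and masses are not known exactly. Their poses are not given: they have to be found in the camera images.
- jig: fixed jig: grey plate 200 (x) x 180 (y) x 8 mm, origin under its centre. Two blue stop bars, tops 22 mm above the bench: far stop, inner face at jig x = +85 mm (y -80 to +90); side stop, inner face at y = +75 mm (x 0 to +85). The block's back (+x) and +y faces go against them; its origin is then at jig x = y = +45 mm, axes parallel
- block: loose aluminium block, about 0.4 kg, 80 (x) x 60 (y) mm, origin under its centre, flat on the jig plate (underside 8 mm above the bench). Its top slopes up at 20 degrees from the front (-x) edge, 20 mm high, to the back (+x) edge, 49 mm high. Sliding it takes 2 to 8 N. Starts 2 to 6 cm short of both stops, turned up to 15 degrees from the jig's axes
- spot (a point): centre of the red spot (14 mm across, white rim 20 mm) on the block's sloping face, at block x = +6, y = +8 mm, 36.7 mm above its underside; z axis points out of the face, square to it; y axis is the block's y. Three small dark screw heads near the face's corners are not targets
- stand: fixed white stand with a green band, 70 x 70 mm, 60 mm high, with an upright 23 mm hole through its centre in which the probe hangs; origin under its centre
- probe: loose surface probe, 0.13 kg, z axis along it towards the handle's end. Origin at the underside of its green collar (diameter 34, 6 mm thick), which rests on the stand's top. Round black handle, diameter 26 mm, from z = 6 to 76 mm; steel barrel, diameter 18 mm, down to -30 and the spring tip to -52 mm, hanging free in the stand. Comes out straight up
- tip (a point): end point of the probe's domed copper spring tip (radius 6 mm), on the probe's axis 52 mm below its origin when out; moves with the tip
- plunger (a joint): how far the spring tip is pushed into the probe: 0 = fully out, 0.014 m = end of travel; the spring takes about 1 N to start and 3.5 N at half-way (350 N/m)
- rack: bystander, fixed: red tube rack 125 x 68 mm, 86 mm high over the green tube caps; origin under its centre, long side along its x
- amber: bystander, loose: amber bottle, diameter 70 mm, 140 mm high; origin under its centre
- beaker: bystander, loose: clear beaker, diameter 72 mm, 90 mm high; origin under its centre
- flask: bystander, loose: green conical flask, diameter 84 mm, 124 mm high with an orange stopper; origin under its centre
- jar: bystander, loose: white jar with red cap, diameter 64 mm, 75 mm high; origin under its centre
- tape: bystander, loose: blue ring (roll of tape), diameter 90 mm, 22 mm high, lying flat; origin under its centre

How it is judged:
On the way, in this order (a step that is already met when the one before it is completed fails the run):
1. the block lies flat and square against both stops (x of block in the frame of jig between 0.042 and 0.048 m and y of block in the frame of jig between 0.042 and 0.048 m and angle between the x axis of block and the x axis of jig, either way round below 0.04 rad and angle between block's own z axis and vertical below 0.04 rad), for 0.2 s.
2. the probe is held in the fingers, lifted clear of its stand (height (world z) of probe above 0.115 m and contact force between the fingers and probe above 1 N and contact force between probe and stand below 0.05 N), for 0.2 s.
At the end, for the whole second after the job is handed in: Fingers hold the probe still, tip within 6 mm of the spot, within 0.12 rad of square to the face, spring in 3.5-10.5 mm, 1-9 N on the block; block flat, within 3 mm of its place at both stops and 0.04 rad of square; robot off the block, probe touching neither stand nor jig (all of step 1 and distance between tip and spot below 0.006 m and angle between the z axis of probe and the z axis of spot, either way round below 0.12 rad and angle between probe's own z axis and vertical below 0.55 rad and value of joint plunger between 0.0035 and 0.0105 m and contact force between probe and block between 1 and 9 N and contact force between the fingers and probe above 1 N and contact force between each of the arm, the fingers and block below 0.2 N and contact force between probe and stand below 0.05 N and contact force between probe and jig below 0.05 N and linear speed of each of probe, block below 0.02 m/s); the arm keeps its last pose, push and grip.
It fails at once if the probe's spring tip is driven to the end of its travel (value of joint plunger above 0.0137 m).
It fails at once if one of the other things on the bench is shifted by more than 30 mm (distance of any of amber, beaker, flask, jar, tape from where it was at the start of the episode above 0.03 m).
It also fails if it takes over 70 s, if anything falls off the work surface, if the arm or the gripper's body presses on something with over 40 N, if the wrist force passes 120 N, or if a joint passes its speed limit or range.

## Working session

There is one attempt and no reset: what is moved stays moved. The work goes in short steps, Python scripts to look and compute and a tool call to move; the robot and the scene stay as the last step left them, time stands still between calls to the robot, and variables do not carry over. Pictures are saved under pics/ and viewed, at most 10 in all, crops included, and the job is handed in when it is done.

Besides the shell and the picture viewer there is one more tool, called after "Emit:" as name([rows], argument=value, ...), one row to a line, values as JSON. arm_command: Moves the arm, as the interface text tells. Its arguments: {"type":"object","properties":{"increments":{"type":"array","items":{"type":"object","properties":{"dx":{"type":"number"},"dy":{"type":"number"},"dz":{"type":"number"},"wx":{"type":"number"},"wy":{"type":"number"},"wz":{"type":"number"},"grip":{"type":"number"}}}}},"required":["increments"]}

```bash
mkdir -p pics; cat > h.py <<'E'
import numpy as np, cv2
from workcell import monitor, viewer, job
def cal(n):
    c=viewer.get_calibration(n); f=240/np.tan(np.radians(c['fovy'])/2)
    return c,f
def ray(n,u,v):
    c,f=cal(n); V=np.array(c['view']); R=V[:3,:3]; o=-R.T@V[:3,3]
    d=np.array([(u-c['cx'])/f,-(v-c['cy'])/f,-1.]); return o,R.T@d
def onz(n,u,v,z):
    o,d=ray(n,u,v); return o+d*(z-o[2])/d[2]
def cloud(n,depth):
    c,f=cal(n); V=np.array(c['view']); R=V[:3,:3]; o=-R.T@V[:3,3]
    v,u=np.mgrid[:480,:640]
    d=np.stack([(u-c['cx'])/f,-(v-c['cy'])/f,-np.ones_like(u,float)],-1)*depth[...,None]
    return d@R+o
def proj(n,p):
    c,f=cal(n); V=np.array(c['view']); q=V[:3,:3]@np.array(p)+V[:3,3]
    return c['cx']-f*q[0]/q[2], c['cy']+f*q[1]/q[2]
E
python3 - <<'E'
from h import *
for n in('side','top'):
    p,d=viewer.camera(n); cv2.imwrite(f'pics/{n}0.png',p[...,::-1]); np.savez(f'{n}0.npz',p=p,d=d)
    print(viewer.get_calibration(n))
print(monitor.get_obs())
E
```

```text
{'fovy': 55.60858006974297, 'cx': 318.15577057230945, 'cy': 237.57453342364153, 'view': array([[ 9.36537696e-01, -3.50566343e-01, -6.19764566e-04,
        -5.85981964e-01],
       [ 2.11561667e-01,  5.63775380e-01,  7.98372709e-01,
        -1.77818226e-01],
       [-2.79533193e-01, -7.47837256e-01,  6.02163295e-01,
        -9.47003865e-01],
       [ 0.00000000e+00,  0.00000000e+00,  0.00000000e+00,
         1.00000000e+00]])}
{'fovy': 43.52197350599685, 'cx': 324.563937015309, 'cy': 236.8217045037437, 'view': array([[-1.56442636e-02, -9.99877543e-01, -3.93963715e-04,
         2.68164041e-02],
       [ 9.96988499e-01, -1.56289895e-02,  7.59583307e-02,
        -6.53670041e-01],
       [-7.59551864e-02,  7.95534853e-04,  9.97110915e-01,
        -1.33988140e+00],
       [ 0.00000000e+00,  0.00000000e+00,  0.00000000e+00,
         1.00000000e+00]])}
{'clock': 0.1, 'joint_pos': array([1.31302607e+00, 2.41362170e-01, 3.85724305e-03, 1.33519291e+00,
       2.14550253e-05, 1.57081114e+00]), 'joint_vel': array([-1.57622247e-03, -9.57437528e-04,  4.08617462e-03, -7.88573881e-04,
       -7.01893428e-05,  5.59322076e-04]), 'tau': array([ 7.18613519e-04, -3.73137367e+01,  2.53009969e+01,  1.08747755e-02,
       -8.73124879e-07, -5.72258486e-06]), 'eef_pos': array([0.12731249, 0.48293673, 0.23048907]), 'tool_rot': array([ 1.28535895e-01,  9.91704401e-01, -9.41493574e-04, -1.32831040e-04]), 'ft_force': array([ 0.43887285, -0.00840127, -0.8010684 ]), 'ft_torque': array([-0.00497763, -0.0557373 , -0.02289663]), 'grasp_force': 0.0, 'grip_width': 0.08524078368229976}
```

View pics/top0.png

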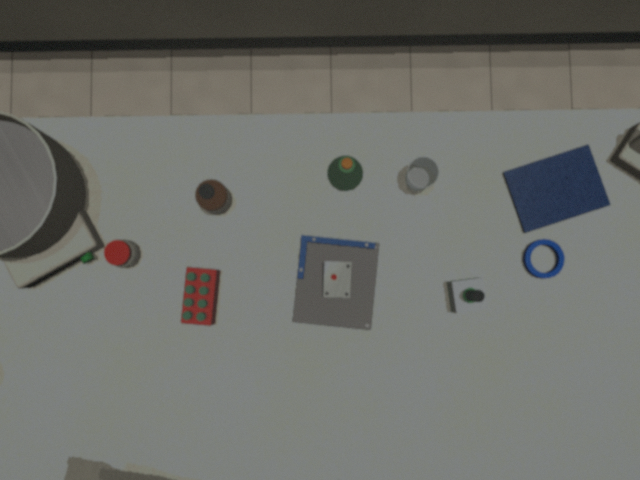

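View pics/side0.png

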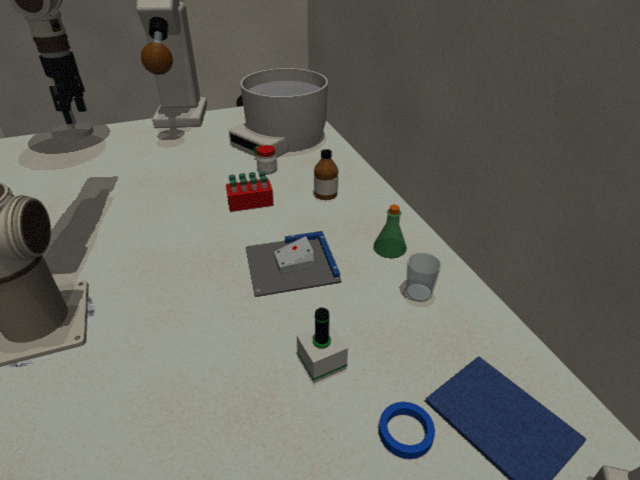

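The top view shows the jig at about (337,283), the block at (337,279) with its red spot at (333,277), and the stand and probe at (468,295). The flask (345,173) and beaker (418,178) are beyond the jig. The side view agrees: block (294,254), probe handle (322,325).

```bash
cat > m.py <<'E'
from h import *
def comp(mask,uv):
    n,l,s,c=cv2.connectedComponentsWithStats(mask.astype(np.uint8)); 
    best=max(range(1,n),key=lambda i:(s[i,4]>20)*1/(1+np.hypot(*(c[i]-uv)))); return l==best
def rect(P,m):
    q=(P[m][:,:2]*1000).astype(np.float32); return cv2.minAreaRect(q)
def spot(n,p,z=None):
    h=cv2.cvtColor(p,cv2.COLOR_RGB2HSV); return h
E
python3 - <<'E'
from m import *
for n,roi in(('top',(230,335,285,385)),('side',(225,300,240,345))):
    a=np.load(n+'0.npz'); p,d=a['p'],a['d']; P=cloud(n,d); h=cv2.cvtColor(p,cv2.COLOR_RGB2HSV)
    R=np.zeros((480,640),bool); R[roi[0]:roi[1],roi[2]:roi[3]]=1
    blue=R&(h[...,0]>100)&(h[...,0]<125)&(h[...,1]>140)
    red=R&((h[...,0]<8)|(h[...,0]>172))&(h[...,1]>130)
    white=R&(h[...,2]>105)&(h[...,1]<60)
    print(n,'table z',np.median(P[380:400,300:330,2]) if n=='top' else np.median(P[330:360,200:250,2]))
    plate=R&(P[...,2]>.004)&(P[...,2]<.013)
    block=R&(P[...,2]>.024)&(P[...,2]<.07)&~blue
    for nm,m in(('plate',plate),('block',block),('blue',blue)):
        m=cv2.morphologyEx(m.astype(np.uint8),cv2.MORPH_OPEN,np.ones((2,2)))>0
        print(nm,m.sum(),np.round(np.median(P[m],0),4),rect(P,m))
    print('red',red.sum(),[x.mean() for x in np.nonzero(red)[::-1]],np.median(P[red],0))
    # block plane
    q=P[block]; A=np.c_[q[:,:2],np.ones(len(q))]; s=np.linalg.lstsq(A,q[:,2],rcond=None)[0]; print('plane',s,'slope',np.degrees(np.arctan(np.hypot(*s[:2]))),'dir',np.degrees(np.arctan2(s[1],s[0])))
    r2=(255,330,300,0)
# blow-ups
t=cv2.imread('pics/top0.png'); s=cv2.imread('pics/side0.png')
a=cv2.resize(t[225:345,280:400],(400,400),interpolation=cv2.INTER_CUBIC); b=cv2.resize(s[220:310,240:350],(400,400*90//110),interpolation=cv2.INTER_CUBIC); 
c=cv2.resize(t[265:325,435:495],(300,200),interpolation=cv2.INTER_CUBIC)
c=cv2.resize(t[265:325,435:495],(200,200),interpolation=cv2.INTER_CUBIC);e=cv2.resize(s[300:380,290:360],(175,200),interpolation=cv2.INTER_CUBIC)
o=np.zeros((600,800,3),np.uint8); o[:400,:400]=a; o[:b.shape[0],400:]=b; o[400:,:200]=c; o[400:,200:375]=e
cv2.imwrite('pics/crop0.png',cv2.convertScaleAbs(o,alpha=1.5))
E
```

```text
top table z 0.0004337038873549748
plate 4398 [ 0.5293 -0.0113  0.0081] ((556.5758056640625, -10.542922973632812), (180.39578247070312, 215.4344482421875), 82.9134292602539)
block 974 [ 0.5559 -0.0116  0.0419] ((556.2860107421875, 14.014904022216797), (116.0370864868164, 80.51549530029297), 87.76100158691406)
blue 0 [nan nan nan] ((0.0, 0.0), (0.0, 0.0), 0.0)
red 12 [np.float64(333.5), np.float64(276.5)] [ 0.56363439 -0.00189901  0.04554233]
plane [ 0.01476739 -0.0943198   0.031367  ] slope 5.453433970729754 dir -81.10160103486301
side table z -9.003021417247625e-05
plate 2903 [ 0.5211 -0.0461  0.0082] ((496.55218505859375, -377.1265869140625), (917.085693359375, 206.2169647216797), 80.83113098144531)
block 805 [ 0.5634 -0.0246  0.0394] ((435.7466125488281, -362.9999084472656), (924.7420654296875, 90.85951232910156), 70.1779556274414)
blue 374 [0.6377 0.0151 0.0213] ((502.20611572265625, -379.8442077636719), (932.11767578125, 115.36988830566406), 74.45037078857422)
red 14 [np.float64(294.2142857142857), np.float64(247.5)] [ 0.56448606 -0.00187145  0.04527792]
plane [ 0.17873176  0.04937334 -0.05943352] slope 10.504811934700847 dir 15.44242536841401
  return _methods._mean(a, axis=axis, dtype=dtype,
  ret = um.true_divide(
```

View pics/crop0.png

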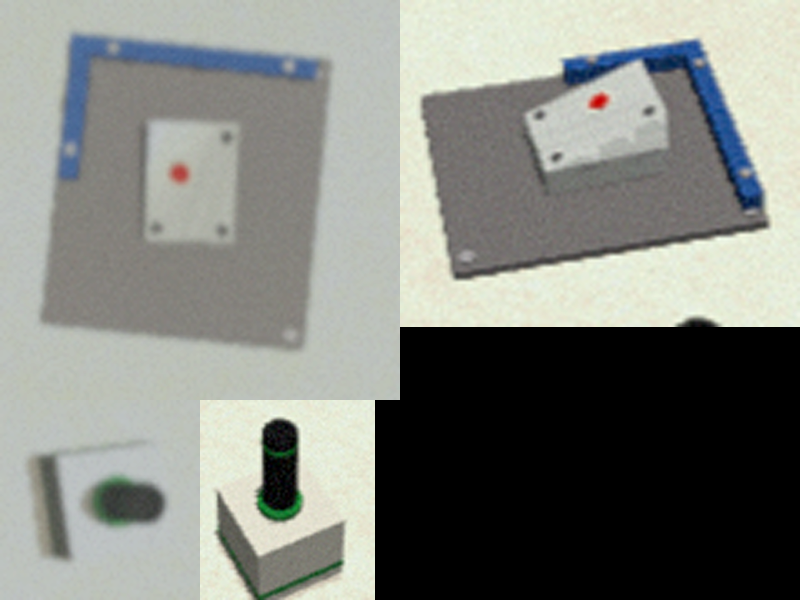

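The crop shows the jig plate turned about 6° clockwise in the top view, with its corners at crop (42,322), (302,349) and (330,60). The block is roughly along the world axes, with corners at (145,120), (240,120), (235,243) and (145,241), so it is turned about 5° relative to the jig. The probe hangs upright in the stand.

```bash
python3 - <<'E'
from m import *
T=lambda u,v:(280+u/3.3333-.35,225+v/3.3333-.35)
S=lambda u,v:(240+(u-400)/3.636-.35,220+v/3.636-.35)
for nm,uv,z in(('nearL',(42,322),8),('nearR',(302,349),8),('farR',(330,60),8),('stopFL',(72,35),22),('stopInner',(91,57),22),('stopinnerR',(316,80),22),('stopinnerN',(78,180),22),
  ('bFL',(145,241),28),('bFR',(235,243),28),('bBL',(145,120),57),('bBR',(240,120),57)): print(nm,np.round(onz('top',*T(*uv),z/1000)*1000,1)[:2])
for nm,uv,z in(('plate nearL?',(424,97),8),('nearR',(457,277),8),('farR',(768,226),8),('bFL',(526,117),28),('bFR',(545,165),28),('bBL',(641,60),57),('bBR',(666,106),57),('bFRlow',(550,193),8)): print('side',nm,np.round(onz('side',*S(*uv),z/1000)*1000,1)[:2])
for n,roi in(('top',(230,335,285,385)),('side',(225,300,240,345))):
    a=np.load(n+'0.npz'); p,d=a['p'].astype(int),a['d']; P=cloud(n,d)
    R=np.zeros((480,640),bool); R[roi[0]:roi[1],roi[2]:roi[3]]=1
    R&=(P[...,0]>.4)&(P[...,0]<.7)&(abs(P[...,1])<.15)
    blue=R&(p[...,2]-p[...,0]>25); blue&=P[...,2]>.018
    white=R&(P[...,2]>.026)&(P[...,2]<.06)&(cv2.dilate(blue.astype(np.uint8),np.ones((3,3)))==0)
    plate=R&(P[...,2]>.005)&(P[...,2]<.03)
    for nm,m in(('plate',plate),('block',white),('blue',blue)): print(n,nm,m.sum(),rect(P,m))
    w=cv2.erode(white.astype(np.uint8),np.ones((3,3)))>0
    q=P[w]; s=np.linalg.lstsq(np.c_[q[:,:2],np.ones(len(q))],q[:,2],rcond=None)[0]; print('slope',np.degrees(np.arctan(np.hypot(*s[:2]))),'dir',np.degrees(np.arctan2(s[1],s[0])))
# spot & probe
a=np.load('top0.npz');p=a['p'].astype(int)
r=(p[...,0]-p[...,1]>40); r[:260]=0;r[295:]=0;r[:,:320]=0;r[:,350:]=0
v,u=np.nonzero(r);print('spot',u.mean(),v.mean(),onz('top',u.mean(),v.mean(),.0447))
for n,roi in(('top',(270,320,445,500)),('side',(300,380,290,355))):
    a=np.load(n+'0.npz'); P=cloud(n,a['d'])[roi[0]:roi[1],roi[2]:roi[3]]
    top=(P[...,2]>.130)&(P[...,2]<.15); print(n,'handle top',top.sum(),np.median(P[top],0),rect(P,top)); 
    st=(P[...,2]>.055)&(P[...,2]<.0645)&(P[...,0]<.7); print('stand top',st.sum(),rect(P,st))
    co=(P[...,2]>.075)&(P[...,2]<.13); print('handle',co.sum(),rect(P,co))
E
```

```text
nearL [463.9  93. ]
nearR [442.9 -83.9]
farR [ 639.9 -107.4]
stopFL [658.9  69.6]
stopInner [643.6  56.8]
stopinnerR [625.5 -96.3]
stopinnerN [560.1  66.7]
bFL [518.3  21.9]
bFR [516.  -38.8]
bBL [598.8  20.6]
bBR [597.8 -42.4]
side plate nearL? [467.   89.9]
side nearR [444.8 -89.7]
side farR [ 638.2 -113.9]
side bFL [520.9  19.7]
side bFR [518.7 -31.4]
side bBL [600.2  15.5]
side bBR [599.  -36.2]
side bFRlow [519.5 -36.2]
top plate 5476 ((551.9133911132812, -4.6072845458984375), (226.78952026367188, 237.6392364501953), 88.83042907714844)
top block 956 ((562.7105102539062, -17.24982452392578), (98.24757385253906, 161.7238311767578), 19.57240104675293)
top blue 497 ((603.2496337890625, -8.761138916015625), (167.41783142089844, 94.97212219238281), 84.457763671875)
slope 19.60254133663979 dir -3.198661188766709
side plate 3628 ((555.7809448242188, 15.396492004394531), (233.77825927734375, 199.11538696289062), 83.3210678100586)
side block 780 ((559.336669921875, -10.97555923461914), (64.42027282714844, 81.36283874511719), 86.50535583496094)
side blue 373 ((636.0472412109375, 2.54295349
[... 248 characters left out ...]
5, -298.7725830078125), (24.67825698852539, 24.824600219726562), 31.381587982177734)
stand top 720 ((519.3119506835938, -299.4686584472656), (70.02826690673828, 71.88203430175781), 6.680760860443115)
handle 70 ((520.6991577148438, -292.70501708984375), (14.209940910339355, 25.861988067626953), 79.1463394165039)
side handle top 156 [ 0.51915875 -0.30327201  0.1359095 ] ((520.1522827148438, -301.2071838378906), (25.345991134643555, 24.286012649536133), 69.42684936523438)
stand top 912 ((519.9481811523438, -300.7361145019531), (70.86188507080078, 72.8379898071289), 6.674480438232422)
handle 307 ((518.7097778320312, -307.634521484375), (15.176254272460938, 25.718107223510742), 76.42839813232422)
```

```bash
cat > g.py <<'E'
# usage: python3 g.py jigx jigy z(mm) tiltdeg : increments from measured pose to TCP target, tool x=-jigx,y=jigy, tilted
import sys
from h import *
from scipy.spatial.transform import Rotation as R
J0=np.array([552.5,-8.5,0]); YAW=np.radians(-6.65)
RJ=R.from_euler('z',YAW)
def rel(p,tilt=0,world=False,o=None):
    o=o or monitor.get_obs(); T=R.from_quat(o['tool_rot'])
    w=np.array(p,float) if world else RJ.apply(p)+J0
    G=RJ*R.from_euler('y',-np.radians(tilt))*R.from_matrix(np.diag([-1,1,-1]))
    return np.round(T.inv().apply(w-o['eef_pos']*1000)/10,2),np.round((T.inv()*G).as_rotvec(),3),w
if __name__=='__main__':
    a=[float(x) for x in sys.argv[1:]]; o=monitor.get_obs()
    print(*rel(a[:3],a[3] if len(a)>3 else 0,o=o)); print('clock',o['clock'],'tcp jig',np.round(RJ.inv().apply(o['eef_pos']*1000-J0),1),'F',np.round(RJ.inv().apply(o['ft_force']),1),o['grip_width'],o['grasp_force'])
E
python3 g.py -58 0 231
```

```text
[-4.79e+01 -3.75e+01  2.00e-02] [-0.002 -0.    -0.142] [494.89021902  -1.7833687  231.        ]
clock 0.1 tcp jig [-479.2  438.9  230.5] F [ 0.4  0.  -0.8] 0.08524078368229976 0.0
```

Emit:
arm_command([
  {"dx": -4.8,"dy": -3.75,"wz": -0.014,"grip": 0},
  {"dx": -9.6,"dy": -7.5,"wz": -0.028,"grip": 0},
  {"dx": -14.4,"dy": -11.25,"wz": -0.042,"grip": 0},
  {"dx": -19.2,"dy": -15,"wz": -0.057,"grip": 0},
  {"dx": -24,"dy": -18.75,"wz": -0.071,"grip": 0},
  {"dx": -28.8,"dy": -22.5,"wz": -0.085,"grip": 0},
  {"dx": -33.6,"dy": -26.25,"wz": -0.1,"grip": 0},
  {"dx": -38.4,"dy": -30,"wz": -0.114,"grip": 0},
  {"dx": -43.2,"dy": -33.75,"wz": -0.128,"grip": 0},
  {"dx": -47.9,"dy": -37.5,"wz": -0.142,"grip": 0},
])

```text
validation failed for argument at $.in...
```

```bash
python3 g.py -60 -0.5 16
```

```text
[-47.71 -37.54  21.52] [-0.002 -0.    -0.142] [492.84577286  -2.04839677  16.        ]
clock 0.1 tcp jig [-479.2  438.9  230.5] F [ 0.4  0.  -0.8] 0.08524078368229976 0.0
```

Emit:
arm_command([
  {"dx": -24.0,"dy": -18.8,"dz": 0.0,"wx": 0.0,"wy": 0.0,"wz": -0.071,"grip": 0.0},
])

```text
clock: 0.2
eef_pos: [0.1561, 0.4464, 0.2302]
tool_rot: [0.089, 0.996, 0.0, -0.001]
ft_force: [2.2, -0.2, 0.3]
grip_width: 0.0731
grasp_force: 0.0
```

```bash
python3 g.py -60 -0.5 230
```

```text
[-41.11 -38.14  -0.06] [ 0.001 -0.001 -0.063] [492.84577286  -2.04839677 230.        ]
clock 0.2 tcp jig [-446.4  405.9  230.2] F [2.2 0.1 0.3] 0.07306173798590226 0.0
```

Emit:
arm_command([
  {"dx": -41.1,"dy": -38.1,"dz": 0.0,"wx": 0.0,"wy": 0.0,"wz": -0.063,"grip": 0.0},
  {"dx": -41.1,"dy": -38.1,"dz": 0.0,"wx": 0.0,"wy": 0.0,"wz": -0.063,"grip": 0.0},
  {"dx": -41.1,"dy": -38.1,"dz": 0.0,"wx": 0.0,"wy": 0.0,"wz": -0.063,"grip": 0.0},
  {"dx": -41.1,"dy": -38.1,"dz": 0.0,"wx": 0.0,"wy": 0.0,"wz": -0.063,"grip": 0.0},
  {"dx": -41.1,"dy": -38.1,"dz": 0.0,"wx": 0.0,"wy": 0.0,"wz": -0.063,"grip": 0.0},
  {"dx": -41.1,"dy": -38.1,"dz": 0.0,"wx": 0.0,"wy": 0.0,"wz": -0.063,"grip": 0.0},
  {"dx": -41.1,"dy": -38.1,"dz": 0.0,"wx": 0.0,"wy": 0.0,"wz": -0.063,"grip": 0.0},
  {"dx": -41.1,"dy": -38.1,"dz": 0.0,"wx": 0.0,"wy": 0.0,"wz": -0.063,"grip": 0.0},
  {"dx": -41.1,"dy": -38.1,"dz": 0.0,"wx": 0.0,"wy": 0.0,"wz": -0.063,"grip": 0.0},
  {"dx": -41.1,"dy": -38.1,"dz": 0.0,"wx": 0.0,"wy": 0.0,"wz": -0.063,"grip": 0.0},
])

```text
clock: 1.2
eef_pos: [0.4555, 0.0395, 0.2311]
tool_rot: [0.062, 0.998, 0.0, -0.0]
ft_force: [0.2, 1.1, 0.5]
grip_width: -0.0001
grasp_force: 0.0
```

```bash
python3 g.py -60 -0.5 16
```

```text
[-4.23 -3.67 21.51] [ 0.    -0.    -0.008] [492.84577286  -2.04839677  16.        ]
clock 1.2 tcp jig [-101.9   36.5  231.1] F [0.1 1.1 0.5] -0.0001225252576447661 0.0
```

Emit:
arm_command([
  {"dx": -4.2,"dy": -3.7,"dz": 2.0,"wx": 0.0,"wy": 0.0,"wz": -0.008,"grip": 0.0},
  {"dx": -4.2,"dy": -3.7,"dz": 6.0,"wx": 0.0,"wy": 0.0,"wz": -0.008,"grip": 0.0},
  {"dx": -4.2,"dy": -3.7,"dz": 10.0,"wx": 0.0,"wy": 0.0,"wz": -0.008,"grip": 0.0},
  {"dx": -4.2,"dy": -3.7,"dz": 14.0,"wx": 0.0,"wy": 0.0,"wz": -0.008,"grip": 0.0},
  {"dx": -4.2,"dy": -3.7,"dz": 18.0,"wx": 0.0,"wy": 0.0,"wz": -0.008,"grip": 0.0},
  {"dx": -4.2,"dy": -3.7,"dz": 20.0,"wx": 0.0,"wy": 0.0,"wz": -0.008,"grip": 0.0},
  {"dx": -4.2,"dy": -3.7,"dz": 21.0,"wx": 0.0,"wy": 0.0,"wz": -0.008,"grip": 0.0},
  {"dx": -4.2,"dy": -3.7,"dz": 21.4,"wx": 0.0,"wy": 0.0,"wz": -0.008,"grip": 0.0},
  {"dx": -4.2,"dy": -3.7,"dz": 21.4,"wx": 0.0,"wy": 0.0,"wz": -0.008,"grip": 0.0},
])

```text
clock: 2.1
eef_pos: [0.4924, -0.0003, 0.0176]
tool_rot: [0.058, 0.998, 0.0, 0.0]
ft_force: [0.6, 0.4, -0.7]
grip_width: 0.0004
grasp_force: 0.0
```

```bash
python3 g.py -12 -0.5 16
```

```text
[-4.87 -0.17  0.16] [0. 0. 0.] [540.52283298  -7.60698819  16.        ]
clock 2.1 tcp jig [-60.7   1.1  17.6] F [ 0.5  0.4 -0.7] 0.00043811516623931413 0.0
```

Emit:
arm_command([
  {"dx": -0.6,"dy": -0.1,"dz": 0.1,"wx": 0.0,"wy": 0.0,"wz": 0.0,"grip": 0.0},
  {"dx": -1.2,"dy": -0.1,"dz": 0.1,"wx": 0.0,"wy": 0.0,"wz": 0.0,"grip": 0.0},
  {"dx": -1.7,"dy": -0.1,"dz": 0.1,"wx": 0.0,"wy": 0.0,"wz": 0.0,"grip": 0.0},
  {"dx": -2.1,"dy": -0.1,"dz": 0.1,"wx": 0.0,"wy": 0.0,"wz": 0.0,"grip": 0.0},
  {"dx": -2.5,"dy": -0.1,"dz": 0.1,"wx": 0.0,"wy": 0.0,"wz": 0.0,"grip": 0.0},
  {"dx": -2.9,"dy": -0.1,"dz": 0.1,"wx": 0.0,"wy": 0.0,"wz": 0.0,"grip": 0.0},
  {"dx": -3.3,"dy": -0.1,"dz": 0.1,"wx": 0.0,"wy": 0.0,"wz": 0.0,"grip": 0.0},
  {"dx": -3.7,"dy": -0.1,"dz": 0.1,"wx": 0.0,"wy": 0.0,"wz": 0.0,"grip": 0.0},
  {"dx": -4.1,"dy": -0.1,"dz": 0.1,"wx": 0.0,"wy": 0.0,"wz": 0.0,"grip": 0.0},
  {"dx": -4.5,"dy": -0.1,"dz": 0.1,"wx": 0.0,"wy": 0.0,"wz": 0.0,"grip": 0.0},
])

```text
clock: 3.1
eef_pos: [0.5348, -0.0063, 0.0165]
tool_rot: [0.058, 0.998, 0.0, -0.002]
ft_force: [-6.2, 1.5, 4.0]
grip_width: -0.0005
grasp_force: 3.0
```

```bash
python3 g.py -6 -0.5 16
```

```text
[-1.18 -0.07  0.04] [ 0.    -0.004  0.   ] [546.48246549  -8.30181212  16.        ]
clock 3.1 tcp jig [-17.8   0.2  16.5] F [-6.3  0.7  4. ] -0.0005113756008617722 2.9755666851997375
```

Force is about 6 N while sliding. Now I'll close the last ~11 mm slowly, in steps, watching the force.

Emit:
arm_command([
  {"dx": -0.3,"dy": 0.0,"dz": 0.0,"wx": 0.0,"wy": 0.0,"wz": 0.0,"grip": 0.0},
  {"dx": -0.5,"dy": 0.0,"dz": 0.0,"wx": 0.0,"wy": 0.0,"wz": 0.0,"grip": 0.0},
  {"dx": -0.7,"dy": 0.0,"dz": 0.0,"wx": 0.0,"wy": 0.0,"wz": 0.0,"grip": 0.0},
  {"dx": -0.8,"dy": 0.0,"dz": 0.0,"wx": 0.0,"wy": 0.0,"wz": 0.0,"grip": 0.0},
  {"dx": -0.8,"dy": 0.0,"dz": 0.0,"wx": 0.0,"wy": 0.0,"wz": 0.0,"grip": 0.0},
])

```text
clock: 3.6
eef_pos: [0.5433, -0.0074, 0.0164]
tool_rot: [0.058, 0.998, 0.0, -0.001]
ft_force: [-4.8, 1.1, 2.9]
grip_width: 0.0
grasp_force: 2.5
```

Emit:
arm_command([
  {"dx": -0.2,"dy": 0.0,"dz": 0.0,"wx": 0.0,"wy": 0.0,"wz": 0.0,"grip": 0.0},
  {"dx": -0.2,"dy": 0.0,"dz": 0.0,"wx": 0.0,"wy": 0.0,"wz": 0.0,"grip": 0.0},
])

```text
clock: 3.8
eef_pos: [0.5453, -0.0076, 0.0164]
tool_rot: [0.058, 0.998, 0.0, -0.001]
ft_force: [-5.6, 1.5, 3.0]
grip_width: -0.0002
grasp_force: 2.8
```

```bash
python3 g.py -6 -0.5 16
```

```text
[-0.12 -0.05  0.04] [-0.    -0.003  0.   ] [546.48246549  -8.30181212  16.        ]
clock 3.8 tcp jig [-7.2  0.  16.4] F [-5.8  0.8  3. ] -0.00016442720432755323 2.787062991410494
```

Emit:
arm_command([
  {"dx": -0.1,"dy": 0.0,"dz": 0.0,"wx": 0.0,"wy": 0.0,"wz": 0.0,"grip": 0.0},
  {"dx": -0.2,"dy": 0.0,"dz": 0.0,"wx": 0.0,"wy": 0.0,"wz": 0.0,"grip": 0.0},
])

```text
clock: 4.0
eef_pos: [0.5453, -0.0076, 0.0163]
tool_rot: [0.058, 0.998, 0.0, -0.003]
ft_force: [-11.0, 1.5, 10.3]
grip_width: -0.0002
grasp_force: 5.7
```

Emit:
arm_command([
  {"dx": -0.1,"dy": 0.0,"dz": 0.0,"wx": 0.0,"wy": 0.0,"wz": 0.0,"grip": 0.0},
  {"dx": -0.2,"dy": 0.0,"dz": 0.0,"wx": 0.0,"wy": 0.0,"wz": 0.0,"grip": 0.0},
])

```text
clock: 4.2
eef_pos: [0.5454, -0.0076, 0.0163]
tool_rot: [0.058, 0.998, 0.0, -0.005]
ft_force: [-15.3, 1.0, 14.0]
grip_width: -0.0001
grasp_force: 8.0
```

```bash
python3 g.py -6 -0.5 16
```

```text
[-0.12 -0.05  0.03] [ 0.    -0.01   0.001] [546.48246549  -8.30181212  16.        ]
clock 4.2 tcp jig [-7.2  0.  16.3] F [-15.3  -0.8  14. ] -0.00013811294380378387 7.972276130799401
```

Emit:
arm_command([
  {"dx": 1.0,"dy": 0.0,"dz": 0.0,"wx": 0.0,"wy": 0.0,"wz": 0.0,"grip": 0.0},
  {"dx": 2.2,"dy": 0.0,"dz": 0.0,"wx": 0.0,"wy": 0.0,"wz": 0.0,"grip": 0.0},
  {"dx": 2.2,"dy": -2.0,"dz": 0.0,"wx": 0.0,"wy": 0.0,"wz": 0.0,"grip": 0.0},
  {"dx": 2.2,"dy": -4.5,"dz": 0.0,"wx": 0.0,"wy": 0.0,"wz": 0.0,"grip": 0.0},
  {"dx": 2.2,"dy": -6.2,"dz": 0.0,"wx": 0.0,"wy": 0.0,"wz": 0.0,"grip": 0.0},
  {"dx": 1.0,"dy": -6.2,"dz": 0.0,"wx": 0.0,"wy": 0.0,"wz": 0.0,"grip": 0.0},
  {"dx": -2.0,"dy": -6.2,"dz": 0.0,"wx": 0.0,"wy": 0.0,"wz": 0.0,"grip": 0.0},
  {"dx": -4.6,"dy": -6.2,"dz": 0.0,"wx": 0.0,"wy": 0.0,"wz": 0.0,"grip": 0.0},
  {"dx": -4.6,"dy": -6.2,"dz": 0.0,"wx": 0.0,"wy": 0.0,"wz": 0.0,"grip": 0.0},
])

```text
clock: 5.1
eef_pos: [0.5943, -0.076, 0.0173]
tool_rot: [0.058, 0.998, -0.0, 0.004]
ft_force: [0.5, -0.4, -0.0]
grip_width: 0.0
grasp_force: 0.0
```

```bash
python3 g.py 47 0 16; python3 - <<'E'
from h import *
p,d=viewer.camera('top'); cv2.imwrite('pics/c1.png',cv2.convertScaleAbs(cv2.resize(p[225:345,270:430,::-1],(800,600),interpolation=cv2.INTER_CUBIC),alpha=1.4))
E
```

```text
[0.23 6.22 0.13] [-0.     0.008 -0.   ] [599.18378803 -13.94278743  16.        ]
clock 5.1 tcp jig [ 49.3 -62.2  17.3] F [ 0.5 -0.3 -0. ] 3.162941019880701e-05 0.0
```

View pics/c1.png

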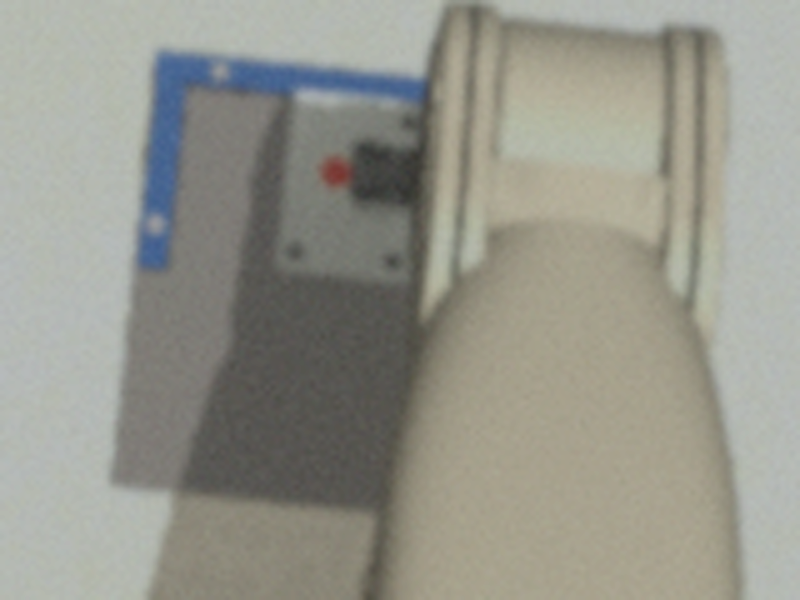

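The block is flush against the far stop, with its top edge along the bar at crop (295–425, 95). It is about 46 mm short of the side stop (left edge x≈285, stop face ≈185). Next I'll push it in +y.

Emit:
arm_command([
  {"dx": 0.2,"dy": 0.6,"dz": 0.1,"wx": 0.0,"wy": 0.008,"wz": 0.0,"grip": 0.0},
  {"dx": 0.2,"dy": 1.2,"dz": 0.1,"wx": 0.0,"wy": 0.008,"wz": 0.0,"grip": 0.0},
  {"dx": 0.2,"dy": 1.7,"dz": 0.1,"wx": 0.0,"wy": 0.008,"wz": 0.0,"grip": 0.0},
  {"dx": 0.2,"dy": 2.2,"dz": 0.1,"wx": 0.0,"wy": 0.008,"wz": 0.0,"grip": 0.0},
  {"dx": 0.2,"dy": 2.7,"dz": 0.1,"wx": 0.0,"wy": 0.008,"wz": 0.0,"grip": 0.0},
  {"dx": 0.2,"dy": 3.2,"dz": 0.1,"wx": 0.0,"wy": 0.008,"wz": 0.0,"grip": 0.0},
  {"dx": 0.2,"dy": 3.7,"dz": 0.1,"wx": 0.0,"wy": 0.008,"wz": 0.0,"grip": 0.0},
  {"dx": 0.2,"dy": 4.2,"dz": 0.1,"wx": 0.0,"wy": 0.008,"wz": 0.0,"grip": 0.0},
  {"dx": 0.2,"dy": 4.7,"dz": 0.1,"wx": 0.0,"wy": 0.008,"wz": 0.0,"grip": 0.0},
  {"dx": 0.2,"dy": 5.2,"dz": 0.1,"wx": 0.0,"wy": 0.008,"wz": 0.0,"grip": 0.0},
])

```text
clock: 6.15
eef_pos: [0.5921, -0.0234, 0.0151]
tool_rot: [0.058, 0.998, -0.0, -0.005]
ft_force: [-3.1, -4.0, 0.5]
grip_width: 0.0
grasp_force: 2.4
```

```bash
python3 g.py 47 0 16
```

```text
[-0.59  1.02 -0.1 ] [-0.001 -0.01  -0.   ] [599.18378803 -13.94278743  16.        ]
clock 6.15 tcp jig [ 41.1 -10.2  15.1] F [-2.6 -4.4  0.5] 1.7860340598601614e-05 2.377420887351036
```

Emit:
arm_command([
  {"dx": 0.0,"dy": 0.3,"dz": 0.0,"wx": 0.0,"wy": 0.0,"wz": 0.0,"grip": 0.0},
  {"dx": 0.0,"dy": 0.5,"dz": 0.0,"wx": 0.0,"wy": 0.0,"wz": 0.0,"grip": 0.0},
  {"dx": 0.0,"dy": 0.7,"dz": 0.0,"wx": 0.0,"wy": 0.0,"wz": 0.0,"grip": 0.0},
  {"dx": 0.0,"dy": 0.8,"dz": 0.0,"wx": 0.0,"wy": 0.0,"wz": 0.0,"grip": 0.0},
  {"dx": 0.0,"dy": 0.8,"dz": 0.0,"wx": 0.0,"wy": 0.0,"wz": 0.0,"grip": 0.0},
])

```text
clock: 6.65
eef_pos: [0.5931, -0.0154, 0.0151]
tool_rot: [0.058, 0.998, -0.0, -0.005]
ft_force: [-3.4, -3.3, -0.2]
grip_width: -0.0001
grasp_force: 2.1
```

Emit:
arm_command([
  {"dx": 0.0,"dy": 0.2,"dz": 0.0,"wx": 0.0,"wy": 0.0,"wz": 0.0,"grip": 0.0},
  {"dx": 0.0,"dy": 0.2,"dz": 0.0,"wx": 0.0,"wy": 0.0,"wz": 0.0,"grip": 0.0},
])

```text
clock: 6.85
eef_pos: [0.5933, -0.0134, 0.0151]
tool_rot: [0.058, 0.998, -0.0, -0.005]
ft_force: [-3.0, -4.9, 0.6]
grip_width: -0.0002
grasp_force: 2.1
```

Emit:
arm_command([
  {"dx": 0.0,"dy": 0.1,"dz": 0.0,"wx": 0.0,"wy": 0.0,"wz": 0.0,"grip": 0.0},
  {"dx": 0.0,"dy": 0.2,"dz": 0.0,"wx": 0.0,"wy": 0.0,"wz": 0.0,"grip": 0.0},
])

```text
clock: 7.05
eef_pos: [0.5935, -0.0117, 0.0151]
tool_rot: [0.058, 0.998, -0.0, -0.005]
ft_force: [-3.8, -5.0, 0.7]
grip_width: 0.0
grasp_force: 2.5
```

```bash
python3 g.py 47 0 16
```

```text
[-0.59 -0.16 -0.1 ] [-0.001 -0.01  -0.   ] [599.18378803 -13.94278743  16.        ]
clock 7.05 tcp jig [41.1  1.6 15.1] F [-3.2 -5.4  0.7] 3.4538657271646655e-05 2.507772669196129
```

Emit:
arm_command([
  {"dx": 0.0,"dy": 0.2,"dz": 0.0,"wx": 0.0,"wy": 0.0,"wz": 0.0,"grip": 0.0},
  {"dx": 0.0,"dy": 0.2,"dz": 0.0,"wx": 0.0,"wy": 0.0,"wz": 0.0,"grip": 0.0},
])

```text
clock: 7.25
eef_pos: [0.5936, -0.0105, 0.0151]
tool_rot: [0.058, 0.998, -0.001, -0.005]
ft_force: [-3.6, -6.2, 0.4]
grip_width: -0.0002
grasp_force: 3.6
```

Emit:
arm_command([
  {"dx": 0.0,"dy": 0.2,"dz": 0.0,"wx": 0.0,"wy": 0.0,"wz": 0.0,"grip": 0.0},
  {"dx": 0.0,"dy": 0.2,"dz": 0.0,"wx": 0.0,"wy": 0.0,"wz": 0.0,"grip": 0.0},
])

```text
clock: 7.45
eef_pos: [0.5936, -0.0105, 0.0152]
tool_rot: [0.059, 0.998, -0.003, -0.005]
ft_force: [-4.7, -11.0, 2.4]
grip_width: 0.0004
grasp_force: 6.0
```

Emit:
arm_command([
  {"dx": 0.0,"dy": 0.2,"dz": 0.0,"wx": 0.0,"wy": 0.0,"wz": 0.0,"grip": 0.0},
  {"dx": 0.0,"dy": 0.2,"dz": 0.0,"wx": 0.0,"wy": 0.0,"wz": 0.0,"grip": 0.0},
])

```text
clock: 7.65
eef_pos: [0.5936, -0.0104, 0.0153]
tool_rot: [0.06, 0.998, -0.005, -0.005]
ft_force: [-5.3, -17.8, 1.5]
grip_width: 0.0002
grasp_force: 8.5
```

```bash
python3 g.py 47 0 16
```

```text
[-0.6  -0.28 -0.07] [-0.01  -0.01  -0.003] [599.18378803 -13.94278743  16.        ]
clock 7.65 tcp jig [41.   2.8 15.3] F [ -3.2 -18.3   1.5] 0.00022682619840068972 8.45112919807434
```

Emit:
arm_command([
  {"dx": 0.0,"dy": -2.2,"dz": 0.0,"wx": 0.0,"wy": 0.01,"wz": 0.0,"grip": 0.0},
  {"dx": 3.0,"dy": -2.2,"dz": 0.0,"wx": 0.0,"wy": 0.01,"wz": 0.0,"grip": 0.0},
  {"dx": 6.8,"dy": -2.2,"dz": 0.0,"wx": 0.0,"wy": 0.01,"wz": 0.0,"grip": 0.0},
  {"dx": 6.8,"dy": -2.2,"dz": 0.0,"wx": 0.0,"wy": 0.01,"wz": 0.0,"grip": 0.0},
  {"dx": 6.8,"dy": 1.0,"dz": 0.0,"wx": 0.0,"wy": 0.01,"wz": 0.0,"grip": 0.0},
  {"dx": 6.8,"dy": 3.8,"dz": 0.0,"wx": 0.0,"wy": 0.01,"wz": 0.0,"grip": 0.0},
  {"dx": 6.0,"dy": 3.8,"dz": 0.0,"wx": 0.0,"wy": 0.01,"wz": 0.0,"grip": 0.0},
  {"dx": 5.4,"dy": 3.8,"dz": 0.0,"wx": 0.0,"wy": 0.01,"wz": 0.0,"grip": 0.0},
  {"dx": 5.4,"dy": 3.8,"dz": 0.0,"wx": 0.0,"wy": 0.01,"wz": 0.0,"grip": 0.0},
])

```text
clock: 8.55
eef_pos: [0.5475, 0.0386, 0.016]
tool_rot: [0.058, 0.998, 0.001, -0.008]
ft_force: [0.2, 0.5, -0.4]
grip_width: -0.0005
grasp_force: 0.0
```

```bash
python3 g.py -7 45 16
```

```text
[-0.34 -0.12 -0.01] [ 0.001 -0.016  0.   ] [550.75827485  37.00787178  16.        ]
clock 8.55 tcp jig [-10.4  46.2  16. ] F [ 0.2  0.5 -0.4] -0.0005059018190285955 0.0
```

Emit:
arm_command([
  {"dx": -0.2,"dy": 0.0,"dz": 0.0,"wx": 0.0,"wy": -0.016,"wz": 0.0,"grip": 0.0},
  {"dx": -0.4,"dy": 0.0,"dz": 0.0,"wx": 0.0,"wy": -0.016,"wz": 0.0,"grip": 0.0},
])

```text
clock: 8.75
eef_pos: [0.5492, 0.0375, 0.0154]
tool_rot: [0.058, 0.998, 0.0, -0.001]
ft_force: [0.4, 0.6, 0.2]
grip_width: -0.0001
grasp_force: 0.0
```

Emit:
arm_command([
  {"dx": -0.1,"dy": 0.0,"dz": 0.0,"wx": 0.0,"wy": 0.0,"wz": 0.0,"grip": 0.0},
  {"dx": -0.3,"dy": 0.0,"dz": 0.0,"wx": 0.0,"wy": 0.0,"wz": 0.0,"grip": 0.0},
])

```text
clock: 8.95
eef_pos: [0.5508, 0.0375, 0.0155]
tool_rot: [0.058, 0.998, 0.0, -0.003]
ft_force: [-7.4, 1.1, 6.5]
grip_width: 0.0002
grasp_force: 3.9
```

Emit:
arm_command([
  {"dx": -0.2,"dy": 0.0,"dz": 0.0,"wx": 0.0,"wy": 0.0,"wz": 0.0,"grip": 0.0},
  {"dx": -0.2,"dy": 0.0,"dz": 0.0,"wx": 0.0,"wy": 0.0,"wz": 0.0,"grip": 0.0},
])

```text
clock: 9.15
eef_pos: [0.5507, 0.0375, 0.0152]
tool_rot: [0.058, 0.998, -0.0, -0.005]
ft_force: [-9.7, 0.9, 7.9]
grip_width: 0.0001
grasp_force: 4.5
```

```bash
python3 g.py -7 45 16
```

```text
[-0.01 -0.05 -0.08] [-0.001 -0.01   0.   ] [550.75827485  37.00787178  16.        ]
clock 9.15 tcp jig [-7.1 45.5 15.2] F [-9.8 -0.2  7.9] 0.00012629154810589772 4.528987258672714
```

Emit:
arm_command([
  {"dx": 1.5,"dy": 0.0,"dz": 0.0,"wx": 0.0,"wy": 0.01,"wz": 0.0,"grip": 0.0},
  {"dx": 3.0,"dy": 0.0,"dz": 0.0,"wx": 0.0,"wy": 0.01,"wz": 0.0,"grip": 0.0},
  {"dx": 3.0,"dy": 0.0,"dz": -5.0,"wx": 0.0,"wy": 0.01,"wz": 0.0,"grip": 0.0},
  {"dx": 3.0,"dy": 0.0,"dz": -10.0,"wx": 0.0,"wy": 0.01,"wz": 0.0,"grip": 4.0},
  {"dx": 3.0,"dy": 0.0,"dz": -15.0,"wx": 0.0,"wy": 0.01,"wz": 0.0,"grip": 8.5},
  {"dx": 3.0,"dy": -5.0,"dz": -20.0,"wx": 0.0,"wy": 0.01,"wz": 0.0,"grip": 8.5},
  {"dx": 3.0,"dy": -10.0,"dz": -20.0,"wx": 0.0,"wy": 0.01,"wz": 0.0,"grip": 8.5},
  {"dx": 3.0,"dy": -15.0,"dz": -20.0,"wx": 0.0,"wy": 0.01,"wz": 0.0,"grip": 8.5},
  {"dx": 3.0,"dy": -20.0,"dz": -20.0,"wx": 0.0,"wy": 0.01,"wz": 0.0,"grip": 8.5},
  {"dx": 3.0,"dy": -25.0,"dz": -20.0,"wx": 0.0,"wy": 0.01,"wz": 0.0,"grip": 8.5},
])

```text
clock: 10.15
eef_pos: [0.4982, -0.1935, 0.2164]
tool_rot: [0.058, 0.998, 0.0, -0.005]
ft_force: [1.1, -0.2, 0.2]
grip_width: 0.0852
grasp_force: 0.0
```

```bash
python3 - <<'E'
from g import *
print(rel([519.6,-299.7,220],world=True)); o=monitor.get_obs(); print(o['eef_pos'],o['joint_pos'])
for n in('top','side'):
    p,d=viewer.camera(n); np.savez(n+'1.npz',p=p,d=d)
    if n=='top': a=cv2.resize(p[225:345,280:400,::-1],(400,400),interpolation=cv2.INTER_CUBIC)
    else: b=cv2.resize(p[215:315,240:350,::-1],(400,400),interpolation=cv2.INTER_CUBIC)
cv2.imwrite('pics/c2.png',cv2.convertScaleAbs(np.hstack([a,b]),alpha=1.4))
E
```

```text
(array([ -3.34, -10.31,  -0.39]), array([-0.  , -0.01,  0.  ]), array([ 519.6, -299.7,  220. ]))
[ 0.49822887 -0.19347515  0.21644012] [-0.36874579  0.32332236  0.07846804  1.33562154 -0.00291686 -0.25315507]
```

View pics/c2.png

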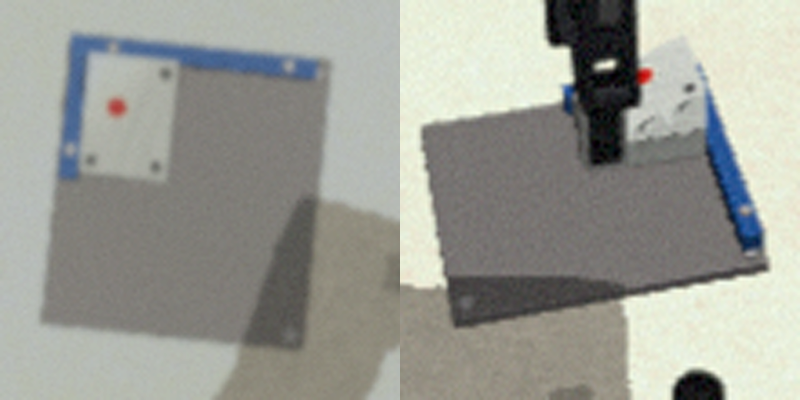

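Both pictures confirm it: the block sits flush and parallel in the corner of the two blue stops, with the spot at left crop (117,107). Now I'll go above the probe.

Emit:
arm_command([
  {"dx": -1.7,"dy": -5.0,"dz": 0.0,"wx": 0.0,"wy": -0.01,"wz": 0.0,"grip": 8.5},
  {"dx": -3.3,"dy": -10.3,"dz": -0.4,"wx": 0.0,"wy": -0.01,"wz": 0.0,"grip": 8.5},
  {"dx": -3.3,"dy": -10.3,"dz": -0.4,"wx": 0.0,"wy": -0.01,"wz": 0.0,"grip": 8.5},
  {"dx": -3.3,"dy": -10.3,"dz": -0.4,"wx": 0.0,"wy": -0.01,"wz": 0.0,"grip": 8.5},
  {"dx": -3.3,"dy": -10.3,"dz": -0.4,"wx": 0.0,"wy": -0.01,"wz": 0.0,"grip": 8.5},
])

```text
clock: 10.75
eef_pos: [0.5191, -0.2965, 0.2189]
tool_rot: [0.058, 0.998, 0.001, -0.001]
ft_force: [0.4, 0.2, 0.8]
grip_width: 0.0849
grasp_force: 0.0
```

```bash
python3 - <<'E'
from g import *
print(rel([519.6,-299.9,85],world=True)); print(monitor.get_obs()['eef_pos'])
a=np.load('top1.npz')['p'].astype(int); r=a[...,0]-a[...,1]; r[:240]=0;r[275:]=0;r[:,:304]=0;r[:,330:]=0
w=np.clip(r-20,0,None); v,u=np.mgrid[:480,:640]; u0,v0=(u*w).sum()/w.sum(),(v*w).sum()/w.sum()
s=onz('top',u0,v0,.0447)*1000; print(u0,v0,s,'jig',RJ.inv().apply(s-J0), 'expect 51,53')
E
```

```text
(array([-0.13, -0.35, 13.39]), array([ 0.001, -0.003,  0.001]), array([ 519.6, -299.9,   85. ]))
[ 0.51905487 -0.2964598   0.21889847]
314.6075 256.78625 [608.1784304   39.50408888  44.7       ] jig [49.74476577 54.12890577 44.7       ] expect 51,53
```

Emit:
arm_command([
  {"dx": -0.1,"dy": -0.3,"dz": 2.0,"wx": 0.0,"wy": 0.0,"wz": 0.0,"grip": 8.5},
  {"dx": -0.1,"dy": -0.3,"dz": 5.0,"wx": 0.0,"wy": 0.0,"wz": 0.0,"grip": 8.5},
  {"dx": -0.1,"dy": -0.3,"dz": 8.0,"wx": 0.0,"wy": 0.0,"wz": 0.0,"grip": 8.5},
  {"dx": -0.1,"dy": -0.3,"dz": 11.0,"wx": 0.0,"wy": 0.0,"wz": 0.0,"grip": 8.5},
  {"dx": -0.1,"dy": -0.3,"dz": 13.0,"wx": 0.0,"wy": 0.0,"wz": 0.0,"grip": 8.5},
  {"dx": -0.1,"dy": -0.3,"dz": 13.4,"wx": 0.0,"wy": 0.0,"wz": 0.0,"grip": 8.5},
  {"dx": -0.1,"dy": -0.3,"dz": 13.4,"wx": 0.0,"wy": 0.0,"wz": 0.0,"grip": 8.5},
  {"dx": -0.1,"dy": -0.3,"dz": 13.4,"wx": 0.0,"wy": 0.0,"wz": 0.0,"grip": 8.5},
])

```text
clock: 11.55
eef_pos: [0.5207, -0.3003, 0.0869]
tool_rot: [0.057, 0.998, -0.0, 0.0]
ft_force: [-0.0, 0.1, 0.4]
grip_width: 0.0853
grasp_force: 0.0
```

```bash
python3 - <<'E'
from g import *
print(rel([519.6,-299.9,85],world=True)); print(monitor.get_obs()['eef_pos'])
E
```

```text
(array([0.11, 0.03, 0.19]), array([-0.001,  0.   ,  0.001]), array([ 519.6, -299.9,   85. ]))
[ 0.52070063 -0.30029576  0.086944  ]
```

Centred, so I'll close.

Emit:
arm_command([
  {"dx": 0.1,"dy": 0.0,"dz": 0.1,"wx": 0.0,"wy": 0.0,"wz": 0.0,"grip": 5.0},
  {"dx": 0.1,"dy": 0.0,"dz": 0.1,"wx": 0.0,"wy": 0.0,"wz": 0.0,"grip": 3.5},
  {"dx": 0.1,"dy": 0.0,"dz": 0.1,"wx": 0.0,"wy": 0.0,"wz": 0.0,"grip": 2.6},
  {"dx": 0.1,"dy": 0.0,"dz": 0.1,"wx": 0.0,"wy": 0.0,"wz": 0.0,"grip": 1.5},
  {"dx": 0.1,"dy": 0.0,"dz": 0.1,"wx": 0.0,"wy": 0.0,"wz": 0.0,"grip": 1.0},
  {"dx": 0.1,"dy": 0.0,"dz": 0.1,"wx": 0.0,"wy": 0.0,"wz": 0.0,"grip": 1.0},
  {"dx": 0.1,"dy": 0.0,"dz": 0.1,"wx": 0.0,"wy": 0.0,"wz": 0.0,"grip": 1.0},
  {"dx": 0.1,"dy": 0.0,"dz": 0.1,"wx": 0.0,"wy": 0.0,"wz": 0.0,"grip": 1.0},
])

```text
clock: 12.35
eef_pos: [0.5189, -0.3005, 0.0847]
tool_rot: [0.058, 0.998, -0.0, -0.001]
ft_force: [-0.1, 1.0, 4.3]
grip_width: 0.0245
grasp_force: 58.6
```

Emit:
arm_command([
  {"dx": 0.0,"dy": 0.0,"dz": -1.0,"wx": 0.0,"wy": 0.0,"wz": 0.0,"grip": 1.0},
  {"dx": 0.0,"dy": 0.0,"dz": -2.5,"wx": 0.0,"wy": 0.0,"wz": 0.0,"grip": 1.0},
  {"dx": 0.0,"dy": 0.0,"dz": -4.5,"wx": 0.0,"wy": 0.0,"wz": 0.0,"grip": 1.0},
  {"dx": 0.0,"dy": 0.0,"dz": -6.5,"wx": 0.0,"wy": 0.0,"wz": 0.0,"grip": 1.0},
  {"dx": 0.0,"dy": 0.0,"dz": -8.5,"wx": 0.0,"wy": 0.0,"wz": 0.0,"grip": 1.0},
  {"dx": 0.0,"dy": 0.0,"dz": -10.5,"wx": 0.0,"wy": 0.0,"wz": 0.0,"grip": 1.0},
  {"dx": 0.0,"dy": 0.0,"dz": -12.0,"wx": 0.0,"wy": 0.0,"wz": 0.0,"grip": 1.0},
  {"dx": 0.0,"dy": 0.0,"dz": -12.0,"wx": 0.0,"wy": 0.0,"wz": 0.0,"grip": 1.0},
  {"dx": 0.0,"dy": 0.0,"dz": -12.0,"wx": 0.0,"wy": 0.0,"wz": 0.0,"grip": 1.0},
  {"dx": 0.0,"dy": 0.0,"dz": -12.0,"wx": 0.0,"wy": 0.0,"wz": 0.0,"grip": 1.0},
])

```text
clock: 13.35
eef_pos: [0.5181, -0.3002, 0.2028]
tool_rot: [0.058, 0.998, 0.001, -0.002]
ft_force: [1.2, -0.6, -0.8]
grip_width: 0.0246
grasp_force: 58.7
```

```bash
python3 - <<'E'
from g import *
# target TCP: spot + (52+24.7+20)mm along face normal, tilt 20
n=np.array([-np.sin(np.radians(20)),0,np.cos(np.radians(20))])
s=np.array([49.9,54.0,44.7])
t=s+n*(52+24.7+50); print('jig tcp',t,rel(t,20)[0],rel(t,20)[1]); o=monitor.get_obs(); print(o['eef_pos'],o['ft_force'],o['grasp_force'])
p,d=viewer.camera('side'); u,v=proj('side',o['eef_pos']); u,v=int(u),int(v)
cv2.imwrite('pics/c3.png',cv2.convertScaleAbs(cv2.resize(p[v-75:v+75,u-75:u+75,::-1],(600,600),interpolation=cv2.INTER_CUBIC),alpha=1.4)); print(u,v)
P=cloud('side',d); m=(abs(P[...,0]-o['eef_pos'][0])<.05)&(abs(P[...,1]-o['eef_pos'][1])<.06)
for z in (.135,.14,.145,.15,.16,.165,.17,.177,.18,.183):
    k=m&(abs(P[...,2]-z)<.003); q=P[k]*1000; print(z,k.sum(),np.round(q.min(0)[:2],1) if len(q) else '',np.round(q.max(0)[:2],1) if len(q) else '')
E
```

```text
jig tcp [  6.56604784  54.         163.75905505] [-0.72 34.77  3.93] [ 0.001 -0.354  0.   ]
[ 0.51813262 -0.30018355  0.20278403] [ 1.18947249 -0.55041411 -0.80730185] 58.71462821960449
320 283
0.135 19 [ 513.6 -307.3] [ 523.5 -296.9]
0.14 14 [ 514.5 -307.3] [ 523.  -300.5]
0.145 5 [ 511.3 -306.7] [ 525.2 -300.3]
0.15 16 [ 510.8 -309.3] [ 525.6 -301.6]
0.16 26 [ 510.4 -310.6] [ 525.1 -301.7]
0.165 26 [ 510.4 -310.5] [ 525.2 -302.3]
0.17 11 [ 510.6 -309.8] [ 522.3 -302.3]
0.177 11 [ 503.7 -317.1] [ 532.1 -297. ]
0.18 41 [ 503.2 -318.4] [ 533.3 -295.1]
0.183 108 [ 502.7 -318.5] [ 535.2 -290.2]
```

View pics/c3.png

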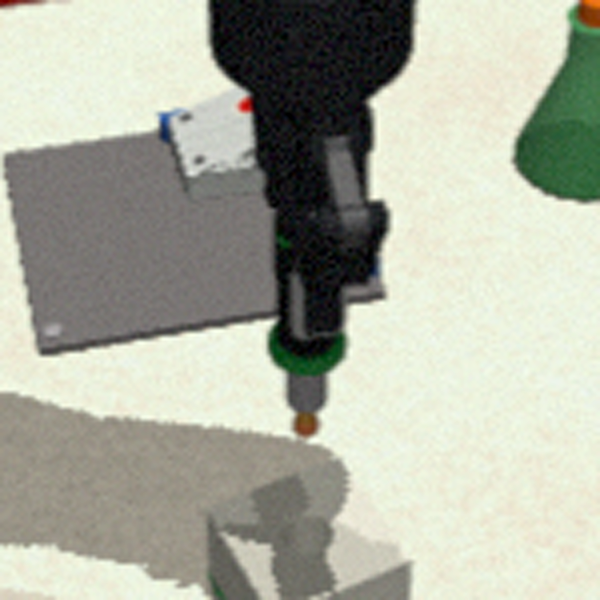

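The probe is clear of the stand and hangs straight in the fingers: collar at crop (307,350), tip at (306,435). Next I'll carry it over the spot and tilt it.

Emit:
arm_command([
  {"dx": -0.1,"dy": 3.5,"dz": 0.0,"wx": 0.0,"wy": -0.03,"wz": 0.0,"grip": 1.0},
  {"dx": -0.1,"dy": 7.5,"dz": 0.0,"wx": 0.0,"wy": -0.07,"wz": 0.0,"grip": 1.0},
  {"dx": -0.2,"dy": 12.0,"dz": 0.0,"wx": 0.0,"wy": -0.12,"wz": 0.0,"grip": 1.0},
  {"dx": -0.3,"dy": 16.5,"dz": 0.5,"wx": 0.0,"wy": -0.17,"wz": 0.0,"grip": 1.0},
  {"dx": -0.4,"dy": 21.0,"dz": 1.0,"wx": 0.0,"wy": -0.22,"wz": 0.0,"grip": 1.0},
  {"dx": -0.5,"dy": 25.5,"dz": 1.5,"wx": 0.0,"wy": -0.27,"wz": 0.0,"grip": 1.0},
  {"dx": -0.6,"dy": 30.0,"dz": 2.0,"wx": 0.0,"wy": -0.31,"wz": 0.0,"grip": 1.0},
  {"dx": -0.7,"dy": 33.0,"dz": 3.0,"wx": 0.0,"wy": -0.354,"wz": 0.0,"grip": 1.0},
  {"dx": -0.7,"dy": 34.8,"dz": 3.9,"wx": 0.0,"wy": -0.354,"wz": 0.0,"grip": 1.0},
  {"dx": -0.7,"dy": 34.8,"dz": 3.9,"wx": 0.0,"wy": -0.354,"wz": 0.0,"grip": 1.0},
])

```text
clock: 14.4
eef_pos: [0.5636, 0.0467, 0.1625]
tool_rot: [0.055, 0.983, -0.01, 0.172]
ft_force: [0.8, 0.6, -1.6]
grip_width: 0.0246
grasp_force: 59.1
```

```bash
cat > t.py <<'E'
from g import *
def tgt(gap):
    n=np.array([-np.sin(np.radians(20)),0,np.cos(np.radians(20))]); s=np.array([49.9,54.0,44.7])
    print(gap,*rel(s+n*(76.7+gap),20)[:2]); o=monitor.get_obs(); T=R.from_quat(o['tool_rot']); tip=RJ.inv().apply(o['eef_pos']*1000+T.apply([0,0,52+24.7])-J0)
    F=T.inv().apply(o['ft_force']); print('clock',o['clock'],'free tip jig',np.round(tip,1),'Ftool',np.round(F,1),o['grip_width'],o['grasp_force'])
if __name__=='__main__': tgt(float(sys.argv[1]))
E
python3 t.py 15
```

```text
15.0 [-0.23 -0.22  3.44] [ 0.001 -0.002  0.005]
clock 14.4 free tip jig [30.7 56.2 90.4] Ftool [-0.1  0.7  1.7] 0.024585788599043423 59.139665365219116
```

Emit:
arm_command([
  {"dx": -0.2,"dy": -0.2,"dz": 1.0,"wx": 0.0,"wy": 0.0,"wz": 0.0,"grip": 1.0},
  {"dx": -0.2,"dy": -0.2,"dz": 2.0,"wx": 0.0,"wy": 0.0,"wz": 0.0,"grip": 1.0},
  {"dx": -0.2,"dy": -0.2,"dz": 3.0,"wx": 0.0,"wy": 0.0,"wz": 0.0,"grip": 1.0},
  {"dx": -0.2,"dy": -0.2,"dz": 3.4,"wx": 0.0,"wy": 0.0,"wz": 0.0,"grip": 1.0},
  {"dx": -0.2,"dy": -0.2,"dz": 3.4,"wx": 0.0,"wy": 0.0,"wz": 0.0,"grip": 1.0},
  {"dx": -0.2,"dy": -0.2,"dz": 3.4,"wx": 0.0,"wy": 0.0,"wz": 0.0,"grip": 1.0},
])

```text
clock: 15.0
eef_pos: [0.5793, 0.0403, 0.1339]
tool_rot: [0.057, 0.983, -0.01, 0.175]
ft_force: [0.1, 0.6, -1.0]
grip_width: 0.0248
grasp_force: 59.1
```

```bash
python3 t.py 5; python3 - <<'E'
from g import *
o=monitor.get_obs(); T=R.from_quat(o['tool_rot']); tip=o['eef_pos']+T.apply([0,0,.0767])
s=(RJ.apply([49.9,54,44.7])+J0)/1000; k=R.from_quat(o['tool_rot']).apply([0,0,1])
for n in('side','top'):
    p,d=viewer.camera(n); u,v=proj(n,s); u,v=int(u),int(v); u0,v0=u-30,v-30
    im=cv2.resize(p[v0:v0+60,u0:u0+60,::-1],(400,400),interpolation=cv2.INTER_CUBIC)
    for q,c in((s,(255,0,0)),(tip,(0,255,255))):
        a,b=proj(n,q); im=cv2.circle(im,(int((a-u0+.5)*6.667),int((b-v0+.5)*6.667)),3,c,-1); print(n,(a-u0+.5)*6.667,(b-v0+.5)*6.667)
    if n=='side': A=im
cv2.imwrite('pics/c4.png',cv2.convertScaleAbs(np.hstack([A,im]),alpha=1.4))
E
```

```text
5.0 [0.33 0.24 1.2 ] [-0.     0.003 -0.   ]
clock 15.0 free tip jig [47.4 51.6 61.9] Ftool [0.3 0.6 0.9] 0.02478216685649722 59.140158891677856
side 209.4893490346549 203.44732386099636
side 203.4373570826218 170.47947995651396
top 207.82396672078264 208.16268241084097
top 213.55444039412157 214.24444898117144
```

View pics/c4.png

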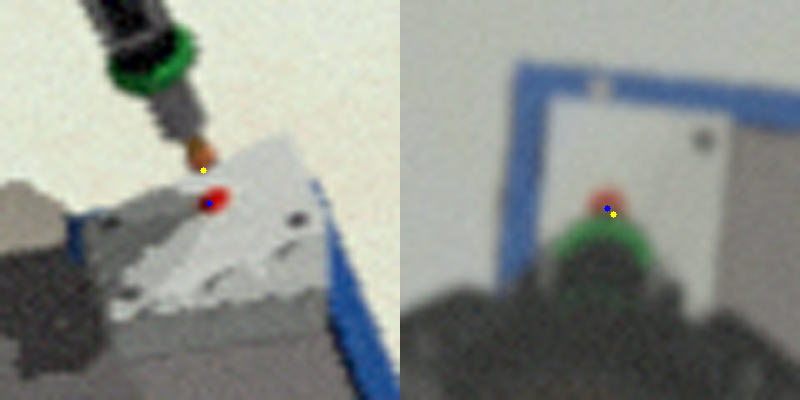

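Side view: the tip apex is at (203,170), as predicted, and the red spot is at (214,200), about 1 mm right of my estimate. I'll shift the target slightly and approach in small steps.

Emit:
arm_command([
  {"dx": 0.2,"dy": 0.2,"dz": 0.4,"wx": 0.0,"wy": 0.0,"wz": 0.0,"grip": 1.0},
  {"dx": 0.2,"dy": 0.2,"dz": 0.8,"wx": 0.0,"wy": 0.0,"wz": 0.0,"grip": 1.0},
  {"dx": 0.2,"dy": 0.2,"dz": 1.2,"wx": 0.0,"wy": 0.0,"wz": 0.0,"grip": 1.0},
  {"dx": 0.2,"dy": 0.2,"dz": 1.2,"wx": 0.0,"wy": 0.0,"wz": 0.0,"grip": 1.0},
  {"dx": 0.2,"dy": 0.2,"dz": 1.2,"wx": 0.0,"wy": 0.0,"wz": 0.0,"grip": 1.0},
])

```text
clock: 15.6
eef_pos: [0.5816, 0.0425, 0.1218]
tool_rot: [0.057, 0.983, -0.01, 0.175]
ft_force: [-0.2, -0.3, -0.8]
grip_width: 0.0249
grasp_force: 59.1
```

```bash
sed -i 's/49.9,54.0,44.7/50.6,53.6,44.9/' t.py; python3 t.py 0
```

```text
0.0 [ 0.04 -0.04  0.5 ] [-0.     0.002  0.   ]
clock 15.6 free tip jig [49.4 54.  49.8] Ftool [ 0.4 -0.4  0.6] 0.024928187119501958 59.14010167121887
```

Emit:
arm_command([
  {"dx": 0.0,"dy": 0.0,"dz": 0.2,"wx": 0.0,"wy": 0.0,"wz": 0.0,"grip": 1.0},
  {"dx": 0.0,"dy": 0.0,"dz": 0.4,"wx": 0.0,"wy": 0.0,"wz": 0.0,"grip": 1.0},
  {"dx": 0.0,"dy": 0.0,"dz": 0.6,"wx": 0.0,"wy": 0.0,"wz": 0.0,"grip": 1.0},
  {"dx": 0.0,"dy": 0.0,"dz": 0.6,"wx": 0.0,"wy": 0.0,"wz": 0.0,"grip": 1.0},
  {"dx": 0.0,"dy": 0.0,"dz": 0.6,"wx": 0.0,"wy": 0.0,"wz": 0.0,"grip": 1.0},
])

```text
clock: 16.1
eef_pos: [0.5839, 0.0423, 0.1166]
tool_rot: [0.057, 0.983, -0.01, 0.175]
ft_force: [-0.6, 0.1, -0.3]
grip_width: 0.0243
grasp_force: 59.1
```

```bash
python3 t.py 0
```

```text
0.0 [ 0.07 -0.04 -0.07] [0.    0.003 0.   ]
clock 16.1 free tip jig [51.8 54.1 44.6] Ftool [0.7 0.1 0.1] 0.02425857779545997 59.14173781871796
```

Emit:
arm_command([
  {"dx": 0.0,"dy": 0.0,"dz": 0.2,"wx": 0.0,"wy": 0.0,"wz": 0.0,"grip": 1.0},
  {"dx": 0.0,"dy": 0.0,"dz": 0.3,"wx": 0.0,"wy": 0.0,"wz": 0.0,"grip": 1.0},
  {"dx": 0.0,"dy": 0.0,"dz": 0.3,"wx": 0.0,"wy": 0.0,"wz": 0.0,"grip": 1.0},
  {"dx": 0.0,"dy": 0.0,"dz": 0.3,"wx": 0.0,"wy": 0.0,"wz": 0.0,"grip": 1.0},
  {"dx": 0.0,"dy": 0.0,"dz": 0.3,"wx": 0.0,"wy": 0.0,"wz": 0.0,"grip": 1.0},
])

```text
clock: 16.6
eef_pos: [0.5849, 0.0422, 0.1138]
tool_rot: [0.057, 0.983, -0.01, 0.175]
ft_force: [-1.3, 1.4, 0.9]
grip_width: 0.0246
grasp_force: 59.1
```

```bash
python3 t.py -7
```

```text
-7.0 [ 0.07 -0.05  0.33] [0.    0.003 0.   ]
clock 16.6 free tip jig [52.8 54.1 41.8] Ftool [ 1.   1.2 -1.3] 0.024638925395201648 59.149280190467834
```

Emit:
arm_command([
  {"dx": 0.05,"dy": 0.0,"dz": 0.15,"wx": 0.0,"wy": 0.0,"wz": 0.0,"grip": 1.0},
  {"dx": 0.05,"dy": 0.0,"dz": 0.3,"wx": 0.0,"wy": 0.0,"wz": 0.0,"grip": 1.0},
  {"dx": 0.05,"dy": 0.0,"dz": 0.3,"wx": 0.0,"wy": 0.0,"wz": 0.0,"grip": 1.0},
  {"dx": 0.05,"dy": 0.0,"dz": 0.3,"wx": 0.0,"wy": 0.0,"wz": 0.0,"grip": 1.0},
])

```text
clock: 17.0
eef_pos: [0.5857, 0.0421, 0.1109]
tool_rot: [0.057, 0.983, -0.01, 0.175]
ft_force: [-0.3, -0.3, 1.9]
grip_width: 0.0248
grasp_force: 59.2
```

```bash
python3 t.py -7; python3 - <<'E'
from g import *
F=[];A=None
for n in('side','top','side','side','top','side'):
    p,d=viewer.camera(n); o=monitor.get_obs(); F.append(R.from_quat(o['tool_rot']).inv().apply(o['ft_force']))
    s=(RJ.apply([50.6,53.6,44.9])+J0)/1000; u,v=proj(n,s); u0,v0=int(u)-30,int(v)-30
    im=cv2.resize(p[v0:v0+60,u0:u0+60,::-1],(400,400),interpolation=cv2.INTER_CUBIC)
    if n=='side':A=im
    else:B=im
print(np.mean(F,0),np.std(F,0))
cv2.imwrite('pics/c5.png',cv2.convertScaleAbs(np.hstack([A,B]),alpha=1.4))
E
```

```text
-7.0 [ 0.05 -0.05  0.03] [0.    0.004 0.   ]
clock 17.0 free tip jig [53.6 54.1 38.9] Ftool [-0.5 -0.3 -1.9] 0.024848017008571442 59.1525399684906
[-0.38066786  0.43112547 -1.99121695] [0.67089279 0.3054322  0.2594646 ]
```

View pics/c5.png

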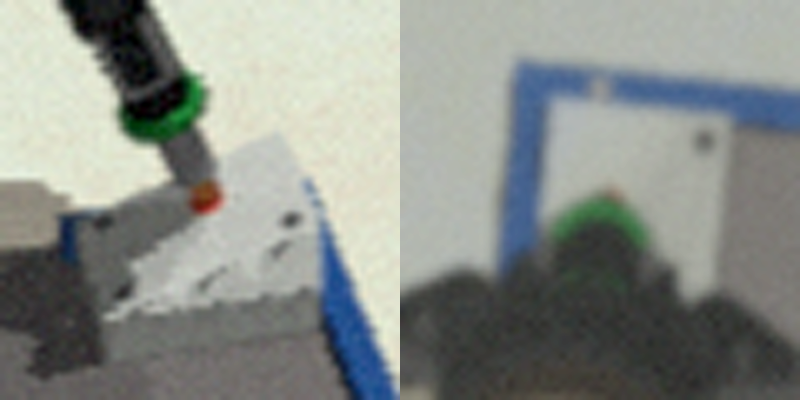

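Side view: the copper tip sits on the red spot at (206,203), with red showing around it. The block is still in the corner of both stops. The force change is about 2.8 N, which is roughly 5 mm of spring travel, so I'll press about 1.5 mm more and settle.

Emit:
arm_command([
  {"dx": 0.03,"dy": 0.0,"dz": 0.08,"wx": 0.0,"wy": 0.0,"wz": 0.0,"grip": 1.0},
  {"dx": 0.03,"dy": 0.0,"dz": 0.15,"wx": 0.0,"wy": 0.0,"wz": 0.0,"grip": 1.0},
  {"dx": 0.03,"dy": 0.0,"dz": 0.15,"wx": 0.0,"wy": 0.0,"wz": 0.0,"grip": 1.0},
  {"dx": 0.03,"dy": 0.0,"dz": 0.15,"wx": 0.0,"wy": 0.0,"wz": 0.0,"grip": 1.0},
  {"dx": 0.03,"dy": 0.0,"dz": 0.15,"wx": 0.0,"wy": 0.0,"wz": 0.0,"grip": 1.0},
  {"dx": 0.03,"dy": 0.0,"dz": 0.15,"wx": 0.0,"wy": 0.0,"wz": 0.0,"grip": 1.0},
])

```text
clock: 17.9
eef_pos: [0.5859, 0.0421, 0.1094]
tool_rot: [0.057, 0.983, -0.01, 0.175]
ft_force: [0.3, 0.9, 2.1]
grip_width: 0.0245
grasp_force: 59.2
```

```bash
python3 - <<'E'
from g import *
F=[]
for n in range(6):
    p,d=viewer.camera('side'); o=monitor.get_obs(); F.append(R.from_quat(o['tool_rot']).inv().apply(o['ft_force']))
f=np.mean(F,0); print(f,np.std(F,0),o['eef_pos'],np.abs(o['joint_vel']).max(),o['clock'])
E
python3 t.py -8.2
```

```text
[-1.81748597  0.465543   -2.49328416] [0.49951384 0.41294655 0.45644821] [0.58584554 0.04209056 0.10932183] 0.002293298478749456 18.2
-8.2 [ 0.01 -0.05  0.  ] [0.    0.003 0.   ]
clock 18.2 free tip jig [53.7 54.1 37.3] Ftool [-2.7  0.9 -2.7] 0.024361828829948865 59.25690829753876
```

```bash
python3 -c "
from workcell import job; print(job.job_done())"
```

```text
the job is handed in; nothing more can be done
None
```

The job is handed in, but no verdict came back: by my measurements the block is against both stops, and the probe is held on the red spot, square to the face, with its spring in about 6–8 mm of its 14 mm travel.

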